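# Right the tilted sauce kettle and shut its lid

### The job

The small sauce kettle has been emptied and still hangs tipped on its ratchet. Lift the red-handled pawl out of the ratchet wheel and throw it right back so that it stays clear, then wind the crank back until the kettle stands fully upright on its stop, and then lower the lid gently shut without letting it slam. Leave the steel pan and the pepper mill where they are.

Things in the scene. Friction and masses are not known exactly. Their poses are not given: they have to be found in the camera images.
- stand: Fixed steel stand on the hob (feet 180 mm wide, 216 mm deep) with the tilting kettle (132 mm across, 122 high). Origin on the hob top under the kettle's middle; its -x side looks to the robot, with crank, ratchet wheel and pawl there; its +y is the robot's left, the side to which the kettle tips and pours; z up. All three hinge axes here run along its x axis. 
- trunnion (a point): Fixed point on the kettle's tilting axis (along the stand's x, 150 mm above the hob), in the plane of the toothed ratchet wheel (radius 52 mm, 24 teeth) on the kettle's front trunnion, which turns with the kettle.
- crank_grip (a point): Middle of the crank's black revolving hand grip: cylinder 23 mm thick, 72 mm long, along the stand's x, pointing to the robot; 95 mm from the tilting axis, and it moves on that circle with the kettle. The flat crank arm stands behind it, 42 mm from this point towards the kettle. Pinch it from above across the stand's y; it rolls freely in the fingers.
- kettle (a joint): Tilt of the kettle with wheel and crank, rad: 0 = upright on its stop, grows as it tips towards the stand's +y (limit 1.5). Starts tipped. Winding back: the crank grip moves up and towards the stand's -y. The trunnions are stiff: about 1 N m (8 to 12 N at the grip) to turn, so it stays where it is left. With the pawl in the teeth it cannot be turned back.
- pawl_hinge (a point): Fixed point: pivot of the pawl (axis along the stand's x), on the bracket to the right of the wheel; 76 mm from the tilting axis towards the stand's -y and 33 mm above it.
- pawl_grip (a point): Middle of the pawl's red finger grip: cylinder 19 mm thick, 72 mm long, along the stand's x, pointing to the robot; 80 mm from the pawl's pivot. With the pawl in the teeth it lies up and to the stand's +y of the pivot, at 40 degrees over the horizontal. Pinch it from above across the stand's y, or lift it from below.
- pawl (a joint): Angle of the pawl, rad: 0 to 0.15 = tip in the teeth, grows as the grip is lifted up and over towards the stand's -y; tips clear of the teeth from 0.2; past about 1.1 it falls on by its own weight (140 g) on its rest at 1.75 and stays there; below that it falls back into the teeth.
- lid_hinge (a point): Hinge of the lid on the kettle's rim (axis along the stand's x), moves with the kettle. Kettle upright: 78 mm to the stand's -y of the kettle's middle, 166 mm above the hob.
- lid_grip (a point): Middle of the black bar of the lid's bridge handle: 15 mm thick, 68 mm long, along the stand's x, its middle 47 mm above the lid's underside and 126 mm from the hinge along the lid (134 mm in all); 31 mm clear under the bar. The round lid is 146 mm across. Pinch the bar from above across the stand's y, or push it over and down.
- lid (a joint): Opening of the lid from the kettle's rim, rad: 0 = shut, 1.57 = square to the rim (limit 1.7). Starts open. Closing with the kettle upright: the handle moves towards the stand's +y and down. The hinge is stiff (0.3 N m): it stays where it is left. Pressing hard (over 15 N) on the shut lid tips the kettle forward again.
- pan: Bystander: empty steel gastronorm pan, 108 x 176 x 65 mm, standing loose on the hob under the kettle's pouring lip, left of the kettle. Origin: centre of its underside.
- pepper_mill: Bystander: upright wooden pepper mill, 58 mm thick, 160 mm high, standing loose on the bench to the right of the hob (20 mm lower than the hob). Origin: centre of its underside.

How it is judged:
On the way, in this order (a step that is already met when the one before it is completed fails the run):
1. the pawl is thrown back clear of the ratchet wheel (value of joint pawl above 1.45 rad), for 0.2 s.
2. the kettle has been wound back upright (value of joint kettle below 0.08 rad and value of joint pawl above 1.3 rad), for 0.2 s.
3. the lid is shut (value of joint lid below 0.06 rad), for 0.2 s.
At the end, for the whole second after the job is handed in: The kettle stands upright on its stop (within 0.08 rad), its lid is shut (within 0.06 rad) and the pawl still lies thrown back (more than 1.3 rad from fully engaged); kettle and lid are at rest; the pan and the pepper mill are within 30 mm of where they stood (all of step 2 and value of joint lid below 0.06 rad and velocity of joint kettle between -0.1 and 0.1 rad/s and velocity of joint lid between -0.1 and 0.1 rad/s and distance of each of pan, pepper_mill from where it was at the start of the episode below 0.03 m); the robot touches nothing.
It fails at once if the lid is slammed: it swings shut faster than 2.5 rad/s (value of joint lid below 0.4 rad and velocity of joint lid below -2.5 rad/s).
It fails at once if the pan is knocked more than 30 mm away (distance of pan from where it was at the start of the episode above 0.03 m).
It fails at once if the pepper mill is knocked more than 30 mm away (distance of pepper_mill from where it was at the start of the episode above 0.03 m).
It also fails if it takes over 54 s, if anything falls off the work surface, if the arm or the gripper's body presses on something with over 40 N, if the wrist force passes 120 N, or if a joint passes its speed limit or range.

### The arm

A 7-joint arm with a two-finger parallel gripper is mounted at the origin on a cart in front of the work surface, level with it; the furniture and walls round the work are solid. World frame = base frame: x ahead of the robot, y to its left, z up, the work surface at z = 0. Lengths are in m, angles in rad, forces in N, time in s.
With the tool pointing down it reaches from about 0.425 to 0.875 m from the base axis. Payload 9.9 kg.
Tool frame: the origin (TCP) lies on the mounting face of the last link; the fingertips stand 173 mm ahead of it and the grasp point (between the pads) lies 155 mm ahead of it; z points along the fingers, x is the direction in which the jaws open and shut, and the axes are right-handed (so a half turn about z gives the same grasp; the last joint's range is limited). The gripper opens to 85 mm and grips with 20 to 120 N. Pads are 22 mm wide; open, the fingers measure 114 mm over their backs; the gripper's body (76 mm by 85 mm) begins 54 mm behind the grasp point. The pads swing forward as they close: fully open they stand 13 mm farther back than shut.
Start: joints at [1.049, 0.576, 0.025, 1.437, -0.015, 1.129, -0.057], TCP at [0.286, -0.611, 0.405] pointing down, gripper open.
Joint ranges: [-2.76, 2.76], [-0.34, 2.15], [-1.52, 1.57], [0.19, 2.46], [-1.09, 4.23], [0.17, 1.99], [-2.82, 2.82]. Speed limits (rad/s): [2.22, 2.22, 3.01, 3.01, 3.14, 3.14, 3.14].

### API

Orientations are given as a unit quaternion [w, x, y, z].
In Python, from workcell import robot gives the robot as it stands.
- The arm moves only by the tool carry_out, never from a script. Its argument "moves" is text: rows parted by semicolons, each of 5 numbers parted by spaces: the shift along the tool's x, y, z in mm, then the turn about the tool's z in degrees, then the closure, from 0 (fully open) to 1 (shut). In form: tx ty tz turn grip; .... A call has exactly 8 rows; each row is the pose to reach, as a shift and turn from the pose measured when the call began, along the tool's axes at that moment; what a row does not reach only later rows make up. A row lasts 1/12 s, in which the tool goes at most 41.7 mm and 7.16 degrees, less where a joint would pass 70% of its speed; a pose out of reach is approached as far as the arm can. A call with a gripper value outside its range is refused whole. The fingers move at their own pace and stop on an object; "newtons" is the grip in N (left out, the last holds). Time passes only in rows, so rows that repeat a pose let the fingers close, or fill a call up. It gives the time, the measured TCP pose, the force and the opening at its end, in the units of the state.
- robot.read_state(): the state, without advancing time (a new reading comes with each control period).
- robot.snapshot(name): name is "scene" or "top" or "wrist"; returns the picture (384x512x3 uint8, red, green, blue); there is no depth.
- robot.camera_params(name): a dict with "K" (3x3 intrinsics, pixels), "k1" (the pictures are not rectified: a ray, as slopes to the right and down, at radius r is drawn at 1 + k1 r^2 times it, then the intrinsics apply), "extrinsics" (4x4, takes a point from camera to world coordinates). Camera axes: x right, y down, z forward; pixel columns grow to the right and rows downward; lengths in m; the calibration is good to about 2 mm. A picture is of the moment at which its call begins: read the wrist's pose just before it. camera_params takes no time and is no camera call; for the wrist camera it gives the pose at the moment of the call.
- robot.finish_job(): hands the job in, once; it reports no verdict.
The state is a dict: "time_s": time; "q": joint angles; "dq": joint speeds; "joint_torque": joint torques, N m; "position": TCP position; "orientation": TCP orientation; "ft_force": force on the tool from outside, world axes, zero at the start; "moment": the same for the moment, N m; "width": finger opening in m.
Only numpy, scipy, OpenCV 4.12 (cv2) and the standard library are available. Lean on these libraries where they do the work, as an engineer would, in place of code of your own. Each camera call takes 0.05 s, during which the arm holds its last target.

## Working session

There is one attempt and no reset: what is moved stays moved. The work goes in short steps, Python scripts to look and compute and a tool call to move; the robot and the scene stay as the last step left them, time stands still between calls to the robot, and variables do not carry over. Pictures are saved under pics/ and viewed, and the job is handed in when it is done.

Besides the shell and the picture viewer there is one more tool, called after ">>>" as a command line: name --argument value ..., lists and objects as JSON in quotes. carry_out: Moves the arm, as the interface text tells. Its arguments: {"type":"object","properties":{"moves":{"type":"string"},"newtons":{"type":"number"}},"required":["moves"]}

```bash
mkdir -p pics; ls
python3 - <<'E'
from workcell import robot
import cv2,numpy as np
print(robot.read_state())
for n in ("scene","top"):
    im=robot.snapshot(n); cv2.imwrite(f"pics/{n}0.png",im[:,:,::-1])
    p=robot.camera_params(n); print(n,p)
E
```

```text
pics
{'time_s': 0.0, 'q': array([ 1.04919179,  0.57650977,  0.02483793,  1.43791914, -0.01501278,
        1.12899539, -0.05649494]), 'dq': array([-1.09967326e-04, -1.68082294e-03,  1.34533060e-03,  2.02910442e-04,
       -6.02228415e-05, -1.71440815e-04, -6.98989990e-04]), 'joint_torque': array([ 5.62332607e-04, -7.65760517e+01,  2.25035280e+00, -2.85967916e+01,
        1.51177560e-02,  1.27298312e-02,  6.99416034e-06]), 'position': array([ 0.28611771, -0.61117053,  0.40385337]), 'orientation': array([-4.11816473e-04,  8.43796829e-01, -5.36662122e-01, -7.13309526e-04]), 'ft_force': array([-0.0131849 , -0.50001125,  0.40279499]), 'moment': array([ 0.02756487, -0.03102744, -0.02223235]), 'width': 0.08569226571842517}
scene {'K': array([[394.15058029,   0.        , 259.14955809],
       [  0.        , 394.15058029, 193.78258849],
       [  0.        ,   0.        ,   1.        ]]), 'k1': -0.05104828254002724, 'extrinsics': array([[-0.98026827, -0.16520388,  0.10854399,  0.46649993],
       [-0.19759991,  0.83376308, -0.51555156,  0.42213125],
       [-0.00532885, -0.52682711, -0.84995576,  0.97564527],
       [ 0.        ,  0.        ,  0.        ,  1.        ]])}
top {'K': array([[405.80970435,   0.        , 254.82119995],
       [  0.        , 405.80970435, 190.57504816],
       [  0.        ,   0.        ,   1.        ]]), 'k1': -0.1206344867349878, 'extrinsics': array([[-0.0060126 , -0.98879444,  0.14916232,  0.38545174],
       [-0.99996734,  0.00513966, -0.00623704, -0.07258142],
       [ 0.00540051, -0.14919495, -0.98879305,  1.29100598],
       [ 0.        ,  0.        ,  0.        ,  1.        ]])}
```

View pics/scene0.png

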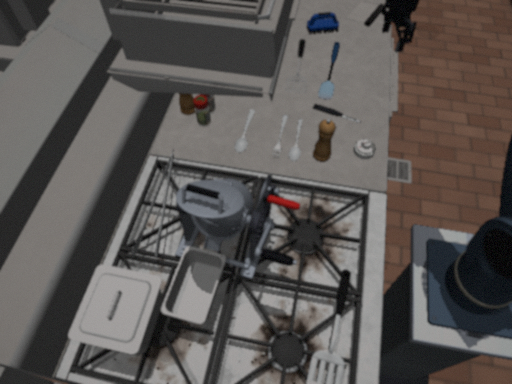

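View pics/top0.png

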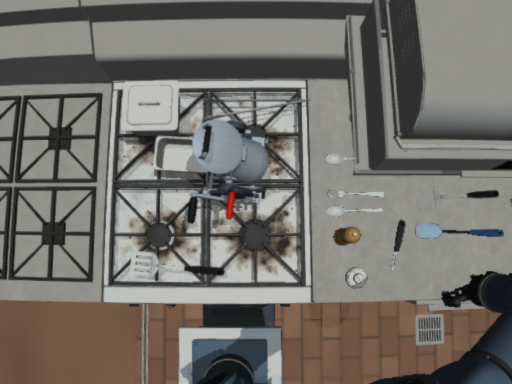

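Run:
```python
import cv2
a=cv2.imread('pics/scene0.png')[130:330,130:330]; cv2.imwrite('pics/s0z.png',cv2.resize(a,(600,600),interpolation=cv2.INTER_CUBIC))
a=cv2.imread('pics/top0.png')[90:240,140:290]; cv2.imwrite('pics/t0z.png',cv2.resize(a,(600,600),interpolation=cv2.INTER_CUBIC))
```

```text
(no output)
```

View pics/s0z.png

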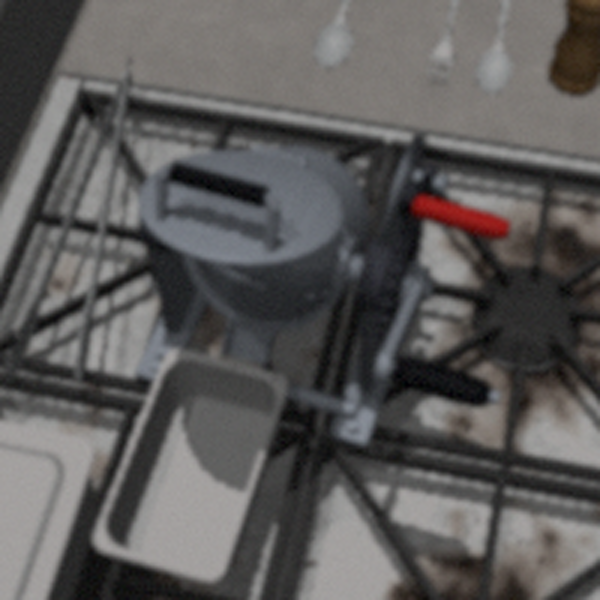

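View pics/t0z.png

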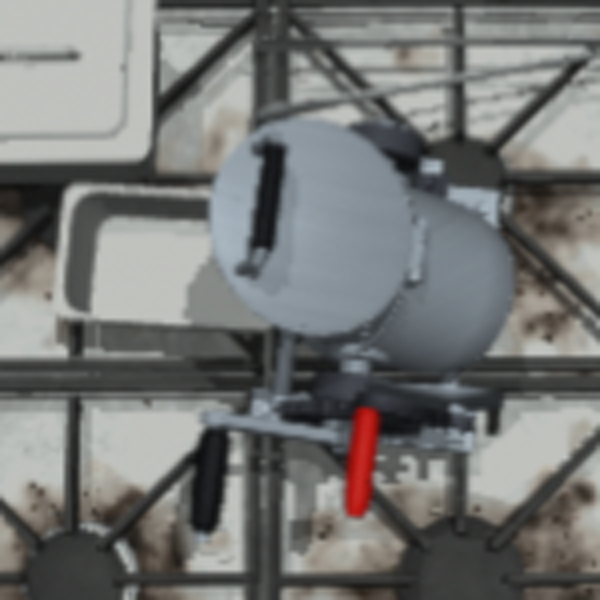

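```bash
cat > h.py <<'E'
import numpy as np,cv2
from workcell import robot
def ray(p,uv):
    K=p['K'];k=p['k1'];E=p['extrinsics']
    s=np.array([(uv[0]-K[0,2])/K[0,0],(uv[1]-K[1,2])/K[1,1]]);x=s.copy()
    for _ in range(20): x=s/(1+k*(x@x))
    d=E[:3,:3]@np.array([x[0],x[1],1.]); return E[:3,3],d/np.linalg.norm(d)
def tri(rs):
    A=np.zeros((3,3));b=np.zeros(3)
    for o,d in rs:
        P=np.eye(3)-np.outer(d,d);A+=P;b+=P@o
    X=np.linalg.solve(A,b)
    return X,[np.linalg.norm((np.eye(3)-np.outer(d,d))@(X-o)) for o,d in rs]
def plane(p,uv,z):
    o,d=ray(p,uv); return o+d*(z-o[2])/d[2]
def proj(p,X):
    E=np.linalg.inv(p['extrinsics']);c=E[:3,:3]@np.asarray(X)+E[:3,3];s=c[:2]/c[2];s=s*(1+p['k1']*(s@s))
    return p['K'][:2,:2]@s+p['K'][:2,2]
def R():
    from scipy.spatial.transform import Rotation as Ro
    s=robot.read_state();q=s['orientation'];return s,Ro.from_quat([q[1],q[2],q[3],q[0]]).as_matrix()
def redmask(im): 
    h=cv2.cvtColor(im,cv2.COLOR_RGB2HSV);return (((h[...,0]<8)|(h[...,0]>172))&(h[...,1]>170)&(h[...,2]>90)).astype('uint8')
E
python3 - <<'E'
from h import *
S=robot.camera_params('scene');T=robot.camera_params('top')
sc=lambda a:(130+(a[0]+.5)/3-.5,130+(a[1]+.5)/3-.5); tp=lambda a:(140+(a[0]+.5)/4-.5,90+(a[1]+.5)/4-.5)
for n,s,t in (('pawl',[(415,207),(508,228)],[(367,410),(357,515)]),('crank',[(402,370),(490,392)],[(215,432),(203,530)]),('lid',[(175,173),(266,195)],[(270,145),(264,245)])):
    P=[]
    for a,b in zip(s,t):
        X,e=tri([ray(S,sc(a)),ray(T,tp(b))]);P.append(X);print(n,X.round(4),np.round(e,4))
    d=P[0]-P[1];print('  mid',((P[0]+P[1])/2).round(4),'len',np.linalg.norm(d).round(4),'yaw',np.degrees(np.arctan2(d[1],d[0])).round(1))
# hob plane guesses: pan rim/corner and feet
for n,s,t in (('pan near-left rim',(97,535),(60,312)),('mill top',(590,0),None)):
    if t: print(n,tri([ray(S,sc(s)),ray(T,tp(t))]))
for i,im in (('scene',robot.snapshot('scene')),('top',robot.snapshot('top'))):
    m=redmask(im);n,l,st,c=cv2.connectedComponentsWithStats(m);print(i,st[1:],c[1:])
E
```

```text
pawl [ 0.54   -0.0176  0.2368] [0.0007 0.0007]
pawl [ 0.4708 -0.0114  0.2399] [0.0006 0.0006]
  mid [ 0.5054 -0.0145  0.2383] len 0.0696 yaw -5.1
crank [0.5304 0.0895 0.1888] [0.0026 0.0026]
crank [0.4644 0.0959 0.1932] [0.001 0.001]
  mid [0.4974 0.0927 0.191 ] len 0.0665 yaw -5.6
lid [0.6925 0.0386 0.323 ] [0.0019 0.0019]
lid [0.6298 0.0418 0.3201] [0.0016 0.0016]
  mid [0.6612 0.0402 0.3216] len 0.0629 yaw -2.9
pan near-left rim (array([0.6774111 , 0.22671687, 0.12450537]), [np.float64(0.04581308408782524), np.float64(0.045813084087825286)])
scene [[201  95   1   1   1]
 [194  96  13   9  47]
 [268 195  31  14 191]] [[201.          95.        ]
 [200.         100.78723404]
 [282.54450262 201.53926702]]
top [[227 192   8  27 163]] [[230.07361963 204.36196319]]
```

>>> carry_out --moves "-30 -26 -40 4 0; -65 -58 -70 8 0; -100 -90 -90 14 0; -135 -120 -90 20 0; -170 -152 -90 26 0; -205 -184 -90 30 0; -240 -216 -90 30 0; -270 -243 -90 30 0" --newtons 40

```text
time_s: 0.87
position: [0.3756, -0.3146, 0.4939]
orientation: [0.0, -0.676, 0.737, 0.0]
ft_force: [1.3, -0.3, 0.3]
width: 0.0852
```

```bash
cat >> h.py <<'E'
def delta(target,yawdeg=None):
    s,Rm=R();d=Rm.T@(np.array(target)-s['position'])*1000
    x=Rm[:,0];print('t',s['time_s'],'pos',s['position'].round(4),'xang',np.degrees(np.arctan2(x[1],x[0])).round(2),'z',Rm[:,2].round(3),'F',s['ft_force'].round(1),'w',round(s['width'],4),'q',s['q'].round(2));print('delta',d.round(1))
E
python3 -c "
from h import *
delta([.465,-.02,.49])"
```

```text
t 0.8667 pos [ 0.3756 -0.3146  0.4939] xang -94.94 z [ 0.  0. -1.] F [ 1.3 -0.3  0.3] w 0.0852 q [ 0.54  0.22  0.08  1.77 -0.02  1.15 -1.03]
delta [-301.2  -63.7    4. ]
```

>>> carry_out --moves "-40 -9 0 0 0; -80 -18 0 0 0; -120 -27 0 0 0; -160 -36 0 0 0; -200 -45 0 0 0; -240 -54 0 0 0; -275 -60 2 0 0; -301 -64 4 0 0"

```text
time_s: 1.53
position: [0.4657, -0.0168, 0.4902]
orientation: [0.001, -0.677, 0.736, 0.0]
ft_force: [0.7, -0.2, -0.2]
width: 0.0855
```

```bash
python3 -c "
from h import *
delta([.5,-.014,.47])
p=robot.camera_params('wrist');im=robot.snapshot('wrist');cv2.imwrite('pics/w1.png',im[:,:,::-1])
np.save('w1.npy',p,allow_pickle=True);print(p)
delta([.5,-.014,.47])
"
```

```text
t 1.5333 pos [ 0.4657 -0.0168  0.4902] xang -94.78 z [ 0.001  0.001 -1.   ] F [ 0.7 -0.2 -0.2] w 0.0855 q [ 0.05  0.19 -0.14  1.82  0.03  1.14 -1.75]
delta [ -5.6 -34.   20.2]
{'K': array([[286.64074628,   0.        , 265.64479549],
       [  0.        , 286.64074628, 186.25955574],
       [  0.        ,   0.        ,   1.        ]]), 'k1': -0.0126147966487225, 'extrinsics': array([[-0.08185398, -0.96137256, -0.26279787,  0.53297343],
       [-0.99664299,  0.07852486,  0.02316438, -0.02332237],
       [-0.00163343,  0.26381175, -0.9645728 ,  0.45795657],
       [ 0.        ,  0.        ,  0.        ,  1.        ]])}
t 1.5833 pos [ 0.4664 -0.0126  0.4897] xang -94.5 z [ 0.001  0.004 -1.   ] F [ 0.6  5.7 -0.3] w 0.0856 q [ 0.04  0.19 -0.14  1.82  0.03  1.13 -1.76]
delta [ -1.2 -33.6  19.7]
```

View pics/w1.png

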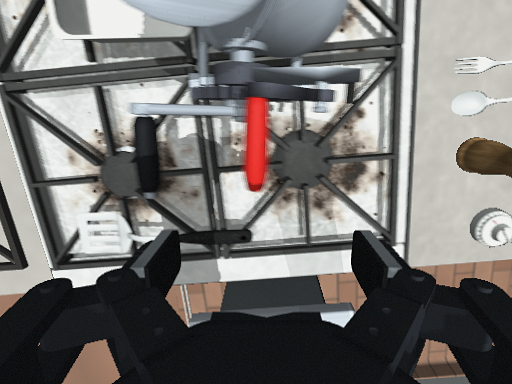

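Run:
```python
from h import *
W=np.load('w1.npy',allow_pickle=True).item();S=robot.camera_params('scene');T=robot.camera_params('top')
im=cv2.imread('pics/w1.png')[:,:,::-1];m=redmask(im.copy());n,l,st,c=cv2.connectedComponentsWithStats(m);i=1+np.argmax(st[1:,4])
print(st[i],c[i]);ys,xs=np.nonzero(l==i)
for y in range(st[i][1],st[i][1]+st[i][3],15): r=xs[ys==y];print(y,r.min(),r.max())
cw=c[i]
for combo in ([(W,cw),(T,(230.07,204.36))],[(W,cw),(S,(282.54,201.54))],[(W,cw),(T,(230.07,204.36)),(S,(282.54,201.54))]):
    print(tri([ray(p,u) for p,u in combo]))
print('plane',plane(W,cw,.235), [plane(W,u,.235) for u in ((258,97),(256,188))])
tp=lambda a:(140+(a[0]+.5)/4-.5,90+(a[1]+.5)/4-.5);sc=lambda a:(130+(a[0]+.5)/3-.5,130+(a[1]+.5)/3-.5)
for w,t,s in (((146,118),(215,432),(402,370)),((150,188),(203,530),(490,392))):
    print('crank',tri([ray(W,w),ray(T,tp(t)),ray(S,sc(s))]))
```

```text
[ 242   97   28   94 1719] [255.80395579 142.62769052]
97 247 261
112 248 265
127 248 266
142 247 264
157 246 266
172 246 264
187 249 260
(array([ 0.50816839, -0.01388922,  0.23836911]), [np.float64(0.0004971880164595542), np.float64(0.0004971880164595412)])
(array([ 0.50756597, -0.01372719,  0.2409031 ]), [np.float64(0.0008878369778535669), np.float64(0.000887836977853744)])
(array([ 0.50768496, -0.01407505,  0.24046226]), [np.float64(0.000909574093298929), np.float64(0.0004992565918854482), np.float64(0.0009621814038873429)])
plane [ 0.50776288 -0.01323965  0.235     ] [array([ 0.54130747, -0.01793467,  0.235     ]), array([ 0.47141051, -0.01008356,  0.235     ])]
crank (array([0.53156326, 0.08888407, 0.18600383]), [np.float64(0.0017695372696038165), np.float64(0.001968838854188397), np.float64(0.0035024761873335393)])
crank (array([0.46543652, 0.09559412, 0.19000389]), [np.float64(0.001891982639083836), np.float64(0.0007182364240710882), np.float64(0.002210365168851059)])
```

>>> carry_out --moves "-1 -20 10 1 0; -1 -33 25 1 0; -1 -33 50 1 0; -1 -33 75 1 0; -1 -33 92 1 0; -1 -33 101 1 0; -1 -33 101 1 0; -1 -33 101 1 0"

```text
time_s: 2.25
position: [0.4996, -0.014, 0.3891]
orientation: [0.001, -0.672, 0.74, 0.001]
ft_force: [0.7, 0.7, 0.6]
width: 0.0855
```

```bash
python3 -c "
from h import *
delta([.5,-.013,.389])
im=robot.snapshot('wrist');cv2.imwrite('pics/w2.png',im[:,:,::-1])
"
```

```text
t 2.25 pos [ 0.4996 -0.014   0.3891] xang -95.51 z [ 0.     0.004 -1.   ] F [0.7 0.7 0.6] w 0.0855 q [ 0.03  0.34 -0.13  1.91  0.05  0.9  -1.79]
delta [-1.1 -0.3  0.1]
```

View pics/w2.png

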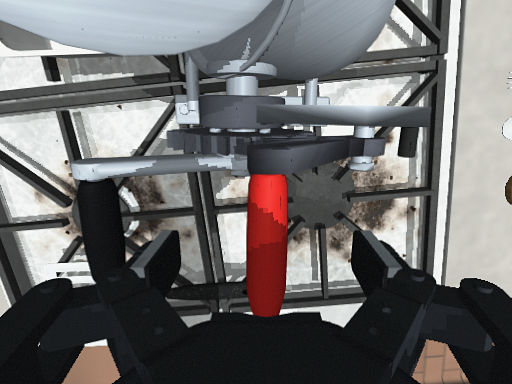

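>>> carry_out --moves "0 0 0 0 0.5; 0 0 0 0 0.8; 0 0 0 0 1; 0 0 0 0 1; 0 0 0 0 1; 0 0 0 0 1; 0 0 0 0 1; 0 0 0 0 1" --newtons 40

```text
time_s: 2.97
position: [0.4998, -0.0141, 0.3898]
orientation: [0.002, -0.672, 0.74, 0.001]
ft_force: [-1.1, -1.2, 2.8]
width: 0.0177
```

```bash
python3 -c "
from h import *
delta([.5,-.013,.389])
# pawl arc offsets from current assuming start angle 40deg+5
for a0 in (40,):
  for a in range(0,105,10):
    r=np.radians(a0+a); print(a,np.round([80*(np.cos(r)-np.cos(np.radians(a0))),80*(np.sin(r)-np.sin(np.radians(a0)))],1))
"
```

```text
t 2.9667 pos [ 0.4998 -0.0141  0.3898] xang -95.52 z [ 0.002  0.004 -1.   ] F [-1.1 -1.2  2.8] w 0.0177 q [ 0.03  0.33 -0.13  1.91  0.05  0.9  -1.79]
delta [-1.1 -0.1  0.8]
0 [0. 0.]
10 [-9.9  9.9]
20 [-21.3  17.9]
30 [-33.9  23.8]
40 [-47.4  27.4]
50 [-61.3  28.6]
60 [-75.2  27.4]
70 [-88.6  23.8]
80 [-101.3   17.9]
90 [-112.7    9.9]
100 [-122.6    0. ]
```

>>> carry_out --moves "5 0 -5 0 1; 10 0 -10 0 1; 15 0 -14 0 1; 21 0 -18 0 1; 27 0 -21 0 1; 34 0 -24 0 1; 41 0 -26 0 1; 47 0 -27 0 1"

```text
time_s: 3.63
position: [0.4949, -0.0606, 0.4179]
orientation: [0.003, -0.672, 0.74, 0.001]
ft_force: [-4.0, 9.4, 6.6]
width: 0.0176
```

```bash
python3 -c "
from h import *
delta([.5,-.013,.389])
im=robot.snapshot('wrist');cv2.imwrite('pics/w3.png',im[:,:,::-1])
"
```

```text
t 3.6333 pos [ 0.4949 -0.0606  0.4179] xang -95.48 z [ 0.003  0.006 -1.   ] F [-4.   9.4  6.6] w 0.0176 q [ 0.12  0.3  -0.12  1.87  0.04  0.97 -1.68]
delta [-47.7  -0.5  29.2]
```

View pics/w3.png

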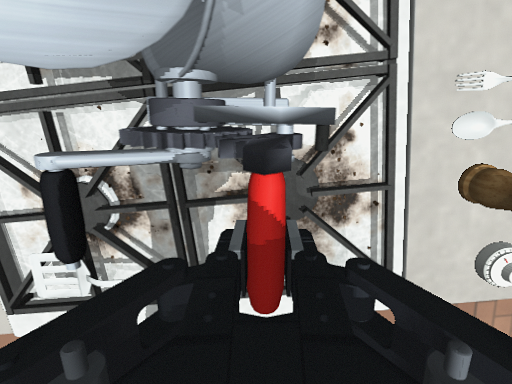

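>>> carry_out --moves "7 0 -1 0 1; 14 0 -1 0 1; 21 0 -1 0 1; 28 0 0 0 1; 38 0 3 0 1; 48 0 7 0 1; 57 0 11 0 1; 65 0 17 0 1"

```text
time_s: 4.35
position: [0.4881, -0.1268, 0.4013]
orientation: [0.003, -0.672, 0.741, 0.001]
ft_force: [-0.8, 5.6, 1.9]
width: 0.0174
```

```bash
python3 -c "
from h import *
delta([.5,-.013,.389])
im=robot.snapshot('wrist');cv2.imwrite('pics/w4.png',im[:,:,::-1])
"
```

```text
t 4.35 pos [ 0.4881 -0.1268  0.4013] xang -95.57 z [ 0.003  0.006 -1.   ] F [-0.8  5.6  1.9] w 0.0174 q [ 0.23  0.33 -0.09  1.88  0.03  0.93 -1.54]
delta [-114.3   -0.7   13. ]
```

View pics/w4.png

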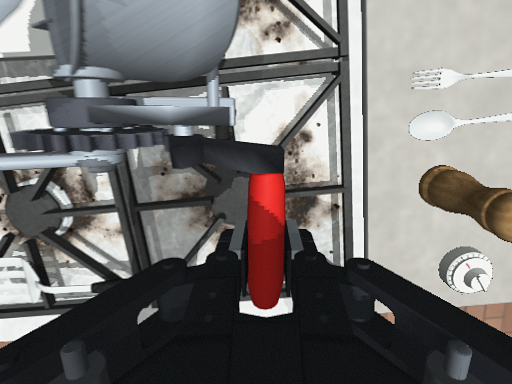

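>>> carry_out --moves "0 0 0 0 0.5; 0 0 0 0 0; 0 0 0 0 0; 0 0 0 0 0; 0 0 -20 0 0; 0 0 -50 0 0; 0 0 -75 0 0; 0 0 -80 0 0"

```text
time_s: 5.07
position: [0.4884, -0.1286, 0.4843]
orientation: [0.004, -0.671, 0.741, -0.001]
ft_force: [-0.1, -0.2, 0.2]
width: 0.0853
```

```bash
python3 -c "
from h import *
delta([.492,.093,.40])
im=robot.snapshot('wrist');cv2.imwrite('pics/w5.png',im[:,:,::-1])
im=robot.snapshot('top');cv2.imwrite('pics/t5.png',im[:,:,::-1])
"
```

```text
t 5.0667 pos [ 0.4884 -0.1286  0.4843] xang -95.64 z [ 0.008  0.004 -1.   ] F [-0.1 -0.2  0.2] w 0.0853 q [ 0.24  0.25 -0.09  1.75  0.02  1.13 -1.53]
delta [-220.5   18.9   85.1]
```

View pics/w5.png

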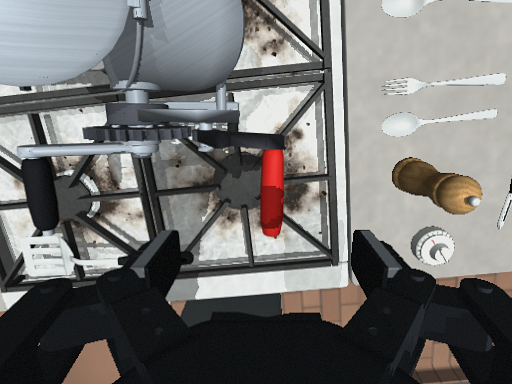

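```bash
python3 -c "
from h import *
W=robot.camera_params('wrist');T=robot.camera_params('top')
c=[]
for n in ('w5','t5'):
  im=cv2.imread('pics/'+n+'.png')[:,:,::-1].copy();k,l,st,cc=cv2.connectedComponentsWithStats(redmask(im));i=1+np.argmax(st[1:,4]);c.append(cc[i])
print(c,tri([ray(W,c[0]),ray(T,c[1])]))
print('crank',plane(W,(38,160),.182),plane(W,(44,230),.182))
"
```

```text
Traceback (most recent call last):
ValueError: attempt to get argmax of an empty sequence
```

>>> carry_out --moves "-40 4 0 0 0; -80 8 0 0 0; -120 12 0 0 0; -155 15 10 0 0; -185 17 25 0 0; -205 19 40 0 0; -220 19 55 0 0; -220 19 60 0 0"

```text
time_s: 5.83
position: [0.49, 0.0959, 0.4194]
orientation: [0.002, -0.673, 0.739, 0.001]
ft_force: [-1.1, -0.5, -0.4]
width: 0.0855
```

```bash
python3 -c "
from h import *
W=robot.camera_params('wrist')
im=robot.snapshot('wrist');cv2.imwrite('pics/w6.png',im[:,:,::-1])
np.save('w6.npy',W,allow_pickle=True)
delta([.492,.093,.337])
"
```

```text
t 5.8833 pos [0.4901 0.0938 0.4194] xang -95.43 z [ 0.001  0.003 -1.   ] F [-0.2 -1.3 -0.7] w 0.0853 q [-0.13  0.3  -0.21  1.86  0.07  0.98 -2.03]
delta [ 0.9 -1.9 82.4]
```

View pics/w6.png

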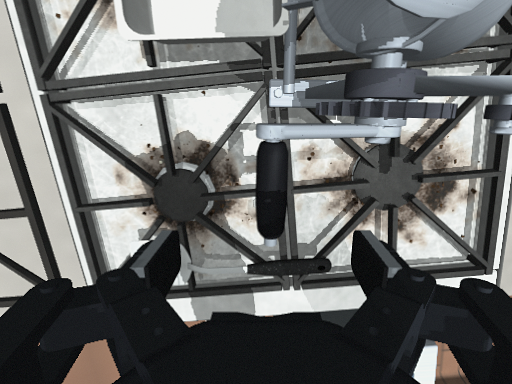

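```bash
python3 -c "
from h import *
W=np.load('w6.npy',allow_pickle=True).item()
for z in (.18,.188): print([plane(W,u,z).round(4) for u in ((271,142),(271,190),(272,238))])
"
```

```text
[array([0.5335, 0.0882, 0.18  ]), array([0.4977, 0.0913, 0.18  ]), array([0.4584, 0.0939, 0.18  ])]
[array([0.5344, 0.0882, 0.188 ]), array([0.5   , 0.0912, 0.188 ]), array([0.4623, 0.0937, 0.188 ])]
```

>>> carry_out --moves "2 -1 25 0 0; 2 -1 50 0 0; 2 -1 72 0 0; 2 -1 82 0 0; 2 -1 82 0 0.6; 2 -1 82 0 1; 2 -1 82 0 1; 2 -1 82 0 1" --newtons 60

```text
time_s: 6.55
position: [0.4914, 0.0917, 0.3384]
orientation: [0.002, -0.673, 0.74, 0.001]
ft_force: [0.1, 0.7, 0.2]
width: 0.0391
```

>>> carry_out --moves "0 0 0 0 1; 0 0 0 0 1; 0 0 0 0 1; 0 0 0 0 1; 0 0 0 0 1; 0 0 0 0 1; 0 0 0 0 1; 0 0 0 0 1"

```text
time_s: 7.22
position: [0.4915, 0.0924, 0.3394]
orientation: [0.003, -0.673, 0.74, 0.0]
ft_force: [-2.3, 3.3, 7.2]
width: 0.0214
```

```bash
python3 -c "
from h import *
delta([.492,.093,.337])
im=robot.snapshot('wrist');cv2.imwrite('pics/w7.png',im[:,:,::-1])
a0=19
for a in range(0,61,6):
    r=np.radians(a0+a); print(a,np.round([95*(np.cos(np.radians(a0))-np.cos(r)),-95*(np.sin(r)-np.sin(np.radians(a0)))],1))
"
```

```text
t 7.2167 pos [0.4915 0.0924 0.3394] xang -95.44 z [ 0.004  0.005 -1.   ] F [-2.3  3.3  7.2] w 0.0214 q [-0.14  0.4  -0.2   1.98  0.1   0.77 -2.06]
delta [-0.6 -0.4  2.4]
0 [ 0. -0.]
6 [ 3.7 -9.2]
12 [  8.4 -18. ]
18 [ 14.  -26.2]
24 [ 20.3 -33.9]
30 [ 27.5 -40.8]
36 [ 35.3 -46.9]
42 [ 43.8 -52.2]
48 [ 52.7 -56.5]
54 [ 62.  -59.9]
60 [ 71.7 -62.3]
```

View pics/w7.png

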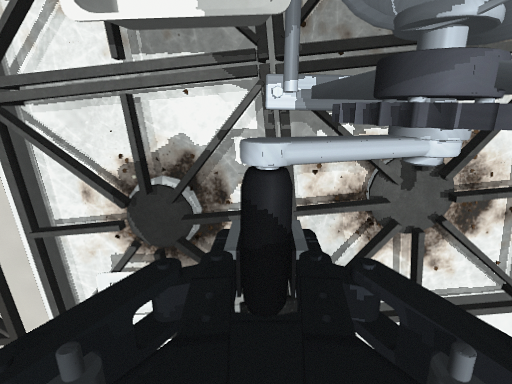

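>>> carry_out --moves "2 0 -5 0 1; 4 0 -9 0 1; 6 0 -14 0 1; 8 0 -18 0 1; 11 0 -22 0 1; 14 0 -26 0 1; 17 0 -30 0 1; 20 0 -34 0 1"

```text
time_s: 7.93
position: [0.4893, 0.0702, 0.3726]
orientation: [0.002, -0.672, 0.741, 0.0]
ft_force: [7.7, -7.6, -25.4]
width: 0.0215
```

```bash
python3 -c "
from h import *
delta([.492,.093,.337])
im=robot.snapshot('wrist');cv2.imwrite('pics/w8.png',im[:,:,::-1])
"
```

```text
t 7.9333 pos [0.4893 0.0702 0.3726] xang -95.55 z [ 0.002  0.002 -1.   ] F [  7.7  -7.6 -25.4] w 0.0215 q [-0.09  0.35 -0.2   1.94  0.09  0.85 -2.  ]
delta [-22.9  -0.4  35.7]
```

View pics/w8.png

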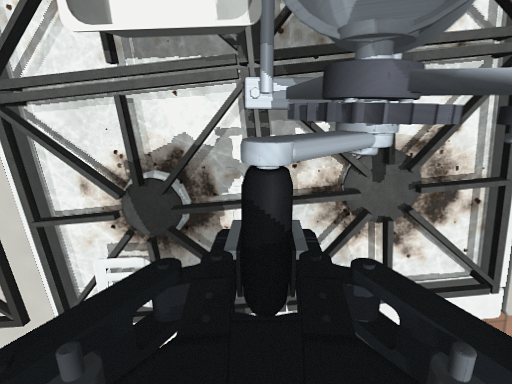

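>>> carry_out --moves "5 0 -2 0 1; 9 0 -5 0 1; 13 0 -8 0 1; 17 0 -11 0 1; 21 0 -14 0 1; 25 0 -16 0 1; 29 0 -18 0 1; 33 0 -20 0 1"

```text
time_s: 8.65
position: [0.4857, 0.0366, 0.3925]
orientation: [0.001, -0.672, 0.741, 0.0]
ft_force: [6.6, 1.7, -26.8]
width: 0.0213
```

```bash
python3 -c "
from h import *
delta([.492,.093,.337])
im=robot.snapshot('wrist');cv2.imwrite('pics/w9.png',im[:,:,::-1])
im=robot.snapshot('scene');cv2.imwrite('pics/s9.png',im[:,:,::-1])
a=im[130:330,130:330];cv2.imwrite('pics/s9z.png',cv2.resize(a[:,:,::-1],(600,600),interpolation=cv2.INTER_CUBIC))
"
```

```text
t 8.65 pos [0.4857 0.0366 0.3925] xang -95.56 z [ 0.001  0.002 -1.   ] F [  6.6   1.7 -26.8] w 0.0213 q [-0.02  0.31 -0.19  1.93  0.07  0.9  -1.92]
delta [-56.6  -0.8  55.6]
```

View pics/s9z.png

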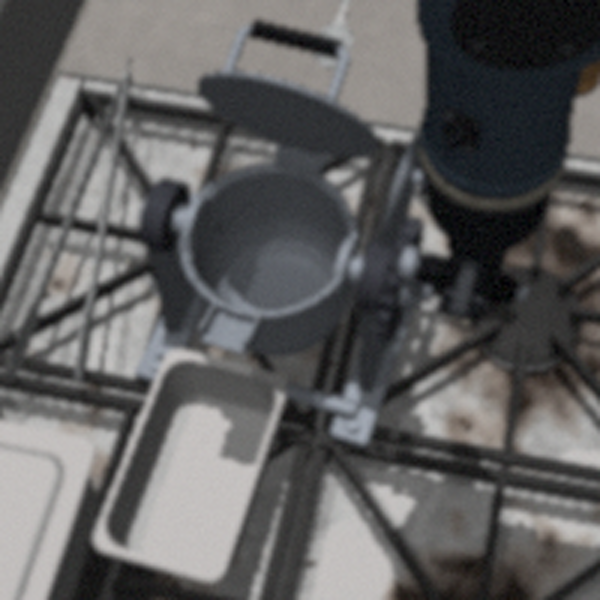

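View pics/w9.png

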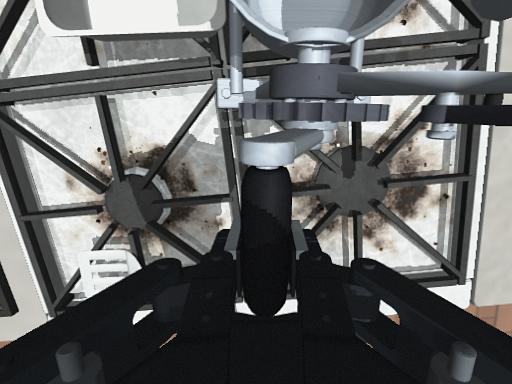

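>>> carry_out --moves "3 0 1 0 1; 6 0 0 0 1; 9 0 -1 0 1; 12 0 -2 0 1; 14 0 -2 0 1; 16 0 -3 0 1; 18 0 -3 0 1; 18 0 -3 0 1"

```text
time_s: 9.42
position: [0.4848, 0.0297, 0.3941]
orientation: [0.007, -0.676, 0.737, 0.006]
ft_force: [15.1, 53.9, -46.3]
width: 0.0211
```

```bash
python3 -c "
from h import *
delta([.492,.093,.337])
im=robot.snapshot('wrist');cv2.imwrite('pics/w10.png',im[:,:,::-1])
im=robot.snapshot('scene')
a=im[130:330,130:330];cv2.imwrite('pics/s10z.png',cv2.resize(a[:,:,::-1],(600,600),interpolation=cv2.INTER_CUBIC))
"
```

```text
t 9.4167 pos [0.4848 0.0297 0.3941] xang -94.9 z [ 0.003  0.019 -1.   ] F [ 15.1  53.9 -46.3] w 0.0211 q [ 0.    0.31 -0.2   1.93  0.06  0.9  -1.88]
delta [-62.6  -1.7  58.3]
```

View pics/s10z.png

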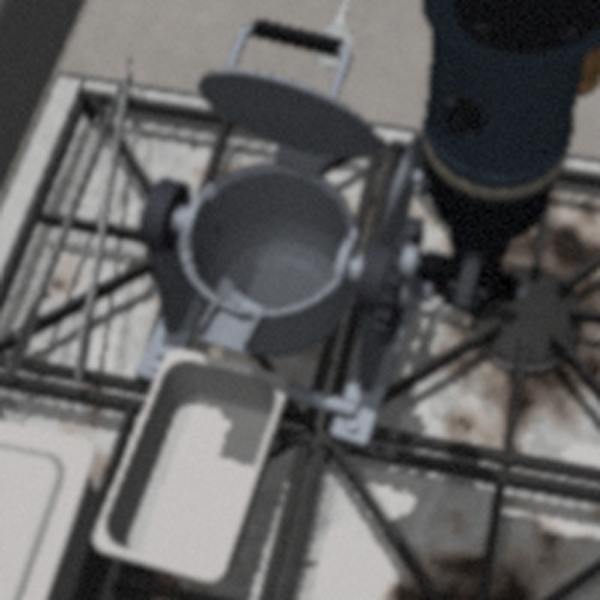

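>>> carry_out --moves "0 0 0 0 1; 0 0 0 0 0.7; 0 0 0 0 0.3; 0 0 0 0 0; 0 0 0 0 0; 0 0 -25 0 0; 0 0 -60 0 0; 0 0 -90 0 0"

```text
time_s: 10.18
position: [0.4842, 0.0275, 0.4862]
orientation: [0.007, -0.676, 0.737, 0.006]
ft_force: [1.2, -0.4, 0.6]
width: 0.0854
```

```bash
python3 -c "
from h import *
delta([.52,-.1,.55])
W=robot.camera_params('wrist');np.save('w11.npy',W,allow_pickle=True)
im=robot.snapshot('wrist');cv2.imwrite('pics/w11.png',im[:,:,::-1])
im=robot.snapshot('scene');cv2.imwrite('pics/s11.png',im[:,:,::-1])
a=im[80:280,130:330];cv2.imwrite('pics/s11z.png',cv2.resize(a[:,:,::-1],(600,600),interpolation=cv2.INTER_CUBIC))
im=robot.snapshot('top');cv2.imwrite('pics/t11.png',im[:,:,::-1])
a=im[90:240,140:290];cv2.imwrite('pics/t11z.png',cv2.resize(a[:,:,::-1],(600,600),interpolation=cv2.INTER_CUBIC))
"
```

```text
t 10.1833 pos [0.4842 0.0275 0.4862] xang -94.95 z [ 0.003  0.018 -1.   ] F [ 1.2 -0.4  0.6] w 0.0854 q [ 0.01  0.22 -0.2   1.78  0.03  1.13 -1.85]
delta [122.7 -46.7 -66.1]
```

View pics/s11z.png

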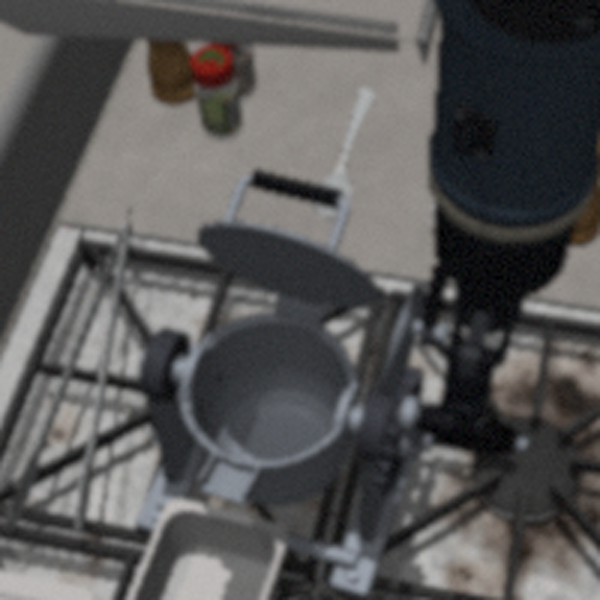

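View pics/t11z.png

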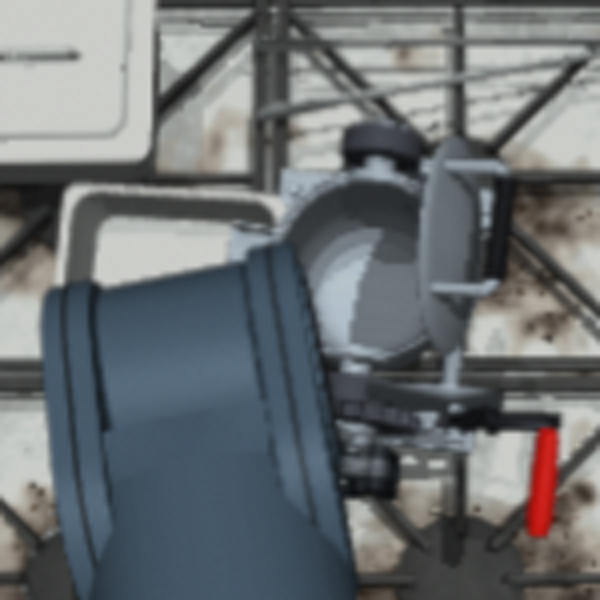

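View pics/w11.png

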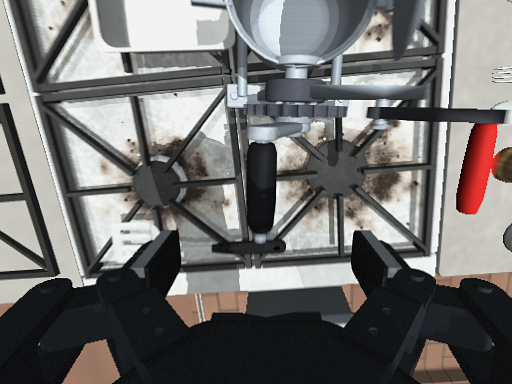

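Run:
```python
from h import *
S=robot.camera_params('scene');T=robot.camera_params('top')
sc=lambda a:(130+(a[0]+.5)/3-.5,80+(a[1]+.5)/3-.5); tp=lambda a:(140+(a[0]+.5)/4-.5,90+(a[1]+.5)/4-.5)
P=[tri([ray(S,sc(a)),ray(T,tp(b))]) for a,b in (((252,182),(509,178)),((340,198),(494,280)))]
print(P); m=(P[0][0]+P[1][0])/2; print(m, (P[0][0]-P[1][0]))
# crank grip -> axis check; hinge prediction
xs=np.array([np.cos(np.radians(-5.5)),np.sin(np.radians(-5.5))]);ys=np.array([-xs[1],xs[0]])
pw=np.array([.508,-.014]); tr=ys@pw+.0147
print('ys of trunnion',tr,'bar ys rel',ys@m[:2]-tr,'z rel',m[2]-.150)
h=np.array([-.078,.016]);d=np.array([ys@m[:2]-tr,m[2]-.150])-h;print('r',np.linalg.norm(d),'ang',np.degrees(np.arctan2(d[1],d[0])))
```

```text
[(array([ 0.68137981, -0.11049428,  0.29203286]), [np.float64(0.00016405289277594395), np.float64(0.00016405289277610593)]), (array([ 0.61183648, -0.09997411,  0.30283553]), [np.float64(0.0006067035249006012), np.float64(0.0006067035249005393)])]
[ 0.64660815 -0.10523419  0.2974342 ] [ 0.06954332 -0.01052017 -0.01080267]
ys of trunnion 0.049454095503133275 bar ys rel -0.09222916559749339 z rel 0.14743419613894967
r 0.1322021825398234 ang 96.17882006477225
```

Run:
```python
from h import *
S=robot.camera_params('scene');T=robot.camera_params('top')
print(tri([ray(S,(270,95)),ray(T,(357,173))]),tri([ray(S,(111,80)),ray(T,(350,15))]),tri([ray(S,(262,96)),ray(T,(355,173))]))
delta([.6466,-.107,.56])
```

```text
(array([ 0.59729771, -0.36031013,  0.2069254 ]), [np.float64(0.0009547959449486233), np.float64(0.0009547959449485985)]) (array([ 1.09514732, -0.37883197,  0.1659555 ]), [np.float64(0.00870706056441828), np.float64(0.008707060564418575)]) (array([ 0.60884506, -0.35675025,  0.20073727]), [np.float64(0.011095431726583371), np.float64(0.011095431726583387)])
t 10.3333 pos [0.4848 0.0276 0.487 ] xang -94.96 z [ 0.008  0.019 -1.   ] F [-0.  -0.2 -0.7] w 0.0853 q [ 0.01  0.22 -0.2   1.78  0.03  1.13 -1.85]
delta [ 118.7 -173.4  -74.2]
```

View pics/t11.png

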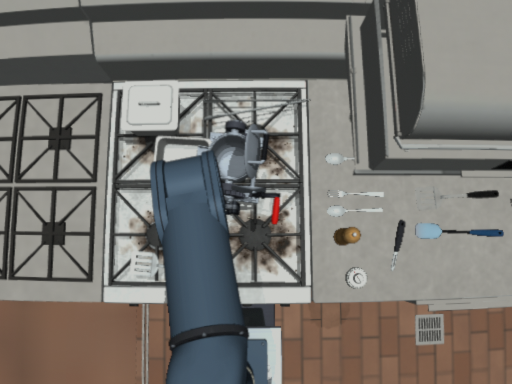

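>>> carry_out --moves "0 0 -30 0 0.3; 0 0 -65 0 0.7; 15 -25 -74 0 0.7; 40 -58 -74 0 0.7; 64 -93 -74 0 0.7; 88 -128 -74 0 0.7; 109 -159 -74 0 0.7; 119 -173 -74 0 0.7"

```text
time_s: 11.0
position: [0.6485, -0.1116, 0.5574]
orientation: [0.008, -0.674, 0.738, 0.004]
ft_force: [0.1, 0.1, -0.8]
width: 0.0257
```

```bash
python3 -c "
from h import *
W=robot.camera_params('wrist');np.save('w12.npy',W,allow_pickle=True)
im=robot.snapshot('wrist');cv2.imwrite('pics/w12.png',im[:,:,::-1])
delta([.6466,-.107,.454])
"
```

```text
t 11.05 pos [ 0.6492 -0.1126  0.5567] xang -95.27 z [ 0.006  0.017 -1.   ] F [-1.9 -1.9 -2.1] w 0.0255 q [ 0.17  0.48 -0.12  1.21  0.04  1.46 -1.6 ]
delta [ -3.6   3.5 102.7]
```

View pics/w12.png

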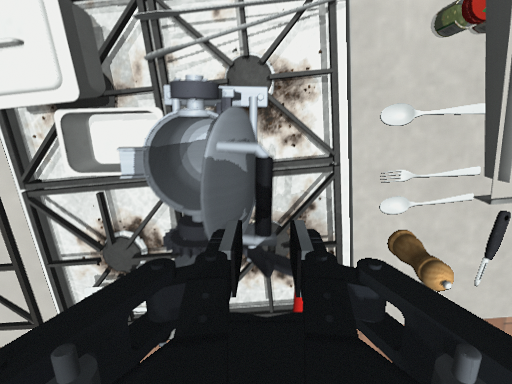

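```bash
python3 -c "
from h import *
W=np.load('w12.npy',allow_pickle=True).item()
for z in (.297,.302): print([plane(W,u,z).round(4) for u in ((264,155),(264,197),(263,238))])
s,Rm=R(); g=s['position']+Rm[:,2]*.155; print('grasp',g, 'delta',Rm.T@(np.array([.646,-.1065,.299])-g)*1000)
"
```

```text
[array([ 0.681 , -0.1096,  0.297 ]), array([ 0.6459, -0.1064,  0.297 ]), array([ 0.6089, -0.1022,  0.297 ])]
[array([ 0.6818, -0.1098,  0.302 ]), array([ 0.6474, -0.1067,  0.302 ]), array([ 0.6112, -0.1025,  0.302 ])]
grasp [ 0.65009121 -0.11007248  0.40170464] delta [ -1.43628524   4.81550959 102.72532252]
```

>>> carry_out --moves "-1 5 25 0 0.7; -1 5 50 0 0.7; -1 5 70 0 0.7; -1 5 85 0 0.7; -1 5 95 0 0.7; -1 5 102 0 0.7; -1 5 102 0 0.7; -1 5 102 0 0.7" --newtons 30

```text
time_s: 11.72
position: [0.6449, -0.1096, 0.455]
orientation: [0.008, -0.674, 0.739, 0.004]
ft_force: [1.1, 0.2, 0.9]
width: 0.0257
```

```bash
python3 -c "
from h import *
delta([.6466,-.107,.454])
im=robot.snapshot('wrist');cv2.imwrite('pics/w13.png',im[:,:,::-1])
"
```

```text
t 11.7167 pos [ 0.6449 -0.1096  0.455 ] xang -95.28 z [ 0.006  0.017 -1.   ] F [1.1 0.2 0.9] w 0.0257 q [ 0.18  0.51 -0.13  1.42  0.05  1.21 -1.61]
delta [-2.7 -1.4  1.1]
```

View pics/w13.png

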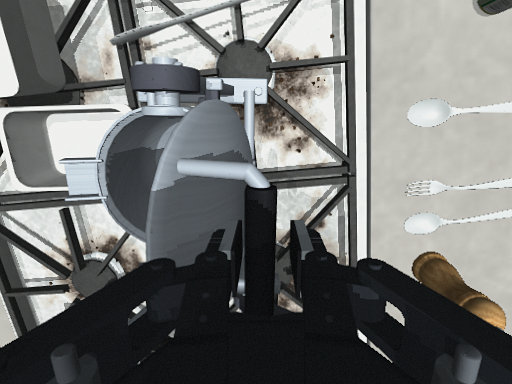

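>>> carry_out --moves "0 0 0 0 1; 0 0 0 0 1; 0 0 0 0 1; 0 0 0 0 1; 0 0 0 0 1; 0 0 0 0 1; 0 0 0 0 1; 0 0 0 0 1"

```text
time_s: 12.43
position: [0.6451, -0.1094, 0.4564]
orientation: [0.009, -0.674, 0.739, 0.003]
ft_force: [-1.0, 1.0, 6.0]
width: 0.0137
```

```bash
python3 -c "
from h import *
delta([.6466,-.107,.454])
for a in np.arange(96.2,20,-6):
    r=np.radians(a);r0=np.radians(96.2); print(round(a-20.5,1),np.round([134*(np.cos(r0)-np.cos(r)),134*(np.sin(r0)-np.sin(r))],1))
"
```

```text
t 12.4333 pos [ 0.6451 -0.1094  0.4564] xang -95.27 z [ 0.008  0.017 -1.   ] F [-1.  1.  6.] w 0.0137 q [ 0.18  0.51 -0.13  1.42  0.05  1.21 -1.61]
delta [-2.5 -1.2  2.5]
75.7 [0. 0.]
69.7 [-14.   -0.8]
63.7 [-28.   -0.1]
57.7 [-41.9   2. ]
51.7 [-55.4   5.6]
45.7 [-68.5  10.6]
39.7 [-81.1  16.9]
33.7 [-92.9  24.5]
27.7 [-103.8   33.3]
21.7 [-113.7   43.2]
15.7 [-122.6   54.1]
9.7 [-130.3   65.8]
3.7 [-136.7   78.3]
```

>>> carry_out --moves "-7 0 0 0 1; -14 0 -1 0 1; -21 0 0 0 1; -28 0 0 0 1; -35 0 1 0 1; -42 0 2 0 1; -49 0 4 0 1; -55 0 6 0 1"

```text
time_s: 13.1
position: [0.6508, -0.0535, 0.4516]
orientation: [0.009, -0.674, 0.739, 0.003]
ft_force: [4.3, -2.6, 2.0]
width: 0.0139
```

```bash
python3 -c "
from h import *
delta([.6466,-.107,.454])
im=robot.snapshot('wrist');cv2.imwrite('pics/w14.png',im[:,:,::-1])
"
```

```text
t 13.1 pos [ 0.6508 -0.0535  0.4516] xang -95.24 z [ 0.01   0.017 -1.   ] F [ 4.3 -2.6  2. ] w 0.0139 q [ 0.1   0.51 -0.14  1.43  0.05  1.2  -1.7 ]
delta [53.7 -0.8 -3.4]
```

View pics/w14.png

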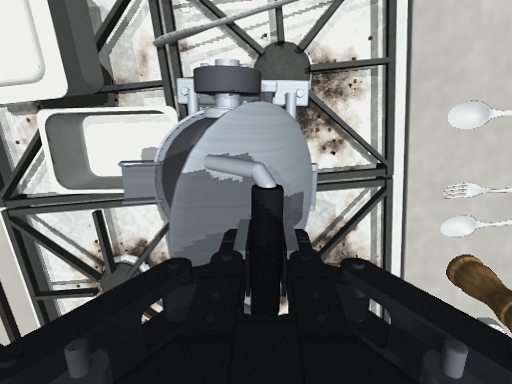

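>>> carry_out --moves "-7 0 2 0 1; -13 0 5 0 1; -20 0 8 0 1; -26 0 11 0 1; -32 0 15 0 1; -37 0 19 0 1; -43 0 23 0 1; -48 0 28 0 1"

```text
time_s: 13.82
position: [0.6559, -0.0032, 0.4235]
orientation: [0.01, -0.675, 0.738, 0.003]
ft_force: [5.5, -3.7, 1.0]
width: 0.0138
```

```bash
python3 -c "
from h import *
delta([.6466,-.107,.454])
s,Rm=R(); g=s['position']+Rm[:,2]*.155
xs=np.array([np.cos(np.radians(-5.5)),np.sin(np.radians(-5.5))]);ys=np.array([-xs[1],xs[0]])
d=np.array([ys@g[:2]-.0495+.078,g[2]-.166]);print(np.linalg.norm(d),np.degrees(np.arctan2(d[1],d[0]))-20.5)
"
```

```text
t 13.8167 pos [ 0.6559 -0.0032  0.4235] xang -95.15 z [ 0.011  0.018 -1.   ] F [ 5.5 -3.7  1. ] w 0.0138 q [ 0.02  0.53 -0.14  1.47  0.06  1.14 -1.78]
delta [103.7  -0.4 -32.4]
0.1371605243094396 27.88950021555504
```

>>> carry_out --moves "-5 0 5 0 1; -9 0 10 0 1; -14 0 15 0 1; -18 0 21 0 1; -22 0 26 0 1; -25 0 32 0 1; -28 0 38 0 1; -31 0 44 0 1"

```text
time_s: 14.48
position: [0.6592, 0.0287, 0.3795]
orientation: [0.01, -0.674, 0.738, 0.003]
ft_force: [3.5, -4.5, 2.1]
width: 0.0135
```

```bash
python3 -c "
from h import *
delta([.6466,-.107,.454])
s,Rm=R(); g=s['position']+Rm[:,2]*.155
xs=np.array([np.cos(np.radians(-5.5)),np.sin(np.radians(-5.5))]);ys=np.array([-xs[1],xs[0]])
d=np.array([ys@g[:2]-.0495+.078,g[2]-.166]);print(np.linalg.norm(d),np.degrees(np.arctan2(d[1],d[0]))-20.5)
im=robot.snapshot('scene')
a=im[80:280,130:330];cv2.imwrite('pics/s15z.png',cv2.resize(a[:,:,::-1],(600,600),interpolation=cv2.INTER_CUBIC))
"
```

```text
t 14.4833 pos [0.6592 0.0287 0.3795] xang -95.16 z [ 0.011  0.017 -1.   ] F [ 3.5 -4.5  2.1] w 0.0135 q [-0.03  0.57 -0.14  1.52  0.07  1.05 -1.84]
delta [134.9  -0.4 -77. ]
0.1362726465510557 4.935271495346523
```

View pics/s15z.png

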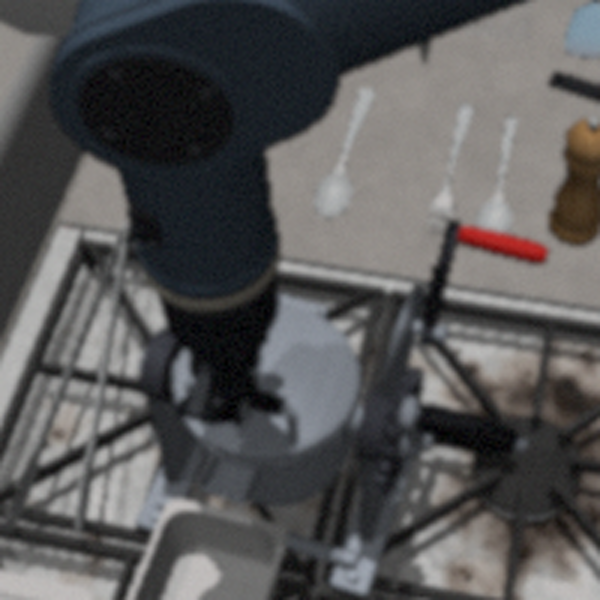

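>>> carry_out --moves "-1 0 2 0 1; -1 0 4 0 1; -2 0 6 0 1; -2 0 7 0 1; -3 0 8 0 1; -3 0 9 0 1; -3 0 9 0 1; -3 0 9 0 1"

```text
time_s: 15.2
position: [0.6596, 0.0327, 0.3692]
orientation: [0.01, -0.675, 0.738, 0.003]
ft_force: [4.9, -0.1, 0.1]
width: 0.0139
```

```bash
cat > lid.py <<'E'
from h import *
delta([.6466,-.107,.454])
s,Rm=R(); g=s['position']+Rm[:,2]*.155
xs=np.array([np.cos(np.radians(-5.5)),np.sin(np.radians(-5.5))]);ys=np.array([-xs[1],xs[0]])
d=np.array([ys@g[:2]-.0495+.078,g[2]-.166]);print(np.linalg.norm(d),np.degrees(np.arctan2(d[1],d[0]))-20.5)
E
python3 lid.py
```

```text
t 15.2 pos [0.6596 0.0327 0.3692] xang -95.11 z [ 0.01   0.018 -1.   ] F [ 4.9 -0.1  0.1] w 0.0139 q [-0.03  0.58 -0.14  1.53  0.07  1.03 -1.85]
delta [138.7  -0.2 -87.4]
0.13605771828935484 0.2779081728383126
```

Nearly shut; no stop force yet. Press on in 1 mm steps.

>>> carry_out --moves "0 0 1 0 1; 0 0 1 0 1; 0 0 2 0 1; 0 0 2 0 1; 0 0 3 0 1; 0 0 3 0 1; 0 0 3 0 1; 0 0 3 0 1"

```text
time_s: 15.87
position: [0.6595, 0.033, 0.3679]
orientation: [0.01, -0.675, 0.738, 0.003]
ft_force: [-1.4, -0.6, 14.2]
width: 0.014
```

```bash
python3 lid.py; python3 -c "
from h import *
im=robot.snapshot('wrist');cv2.imwrite('pics/w16.png',im[:,:,::-1])"
```

```text
t 15.8667 pos [0.6595 0.033  0.3679] xang -95.11 z [ 0.011  0.019 -1.   ] F [-1.4 -0.6 14.2] w 0.014 q [-0.03  0.58 -0.14  1.53  0.07  1.02 -1.85]
delta [138.9  -0.5 -88.8]
0.13595461675376602 -0.29500783075890524
```

View pics/w16.png

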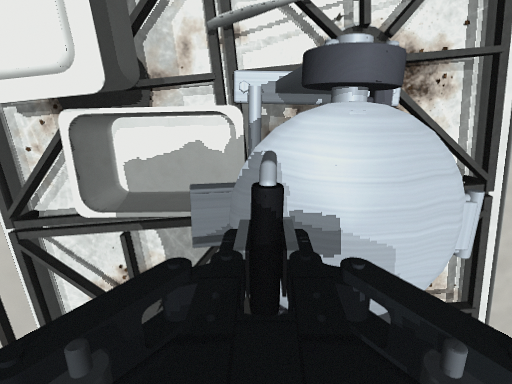

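>>> carry_out --moves "0 0 0 0 1; 0 0 0 0 0.6; 0 0 0 0 0.4; 0 0 0 0 0.3; 0 0 0 0 0.3; 0 0 -20 0 0.3; 0 0 -50 0 0.3; 0 0 -90 0 0.3"

```text
time_s: 16.58
position: [0.6578, 0.0314, 0.4559]
orientation: [0.008, -0.675, 0.738, 0.005]
ft_force: [2.6, -0.2, 0.6]
width: 0.06
```

>>> carry_out --moves "0 0 -30 0 0.3; 0 30 -40 0 0.3; 0 70 -40 0 0.3; 0 110 -40 0 0.3; 0 150 -40 0 0.3; 0 170 -40 0 0.3; 0 170 -40 0 0.3; 0 170 -40 0 0.3"

```text
time_s: 17.25
position: [0.4874, 0.0458, 0.4959]
orientation: [0.008, -0.675, 0.738, 0.005]
ft_force: [0.8, -0.3, 0.2]
width: 0.0597
```

```bash
python3 lid.py; python3 -c "
from h import *
im=robot.snapshot('wrist');cv2.imwrite('pics/w17.png',im[:,:,::-1])
im=robot.snapshot('scene')
a=im[80:330,130:380];cv2.imwrite('pics/s17z.png',cv2.resize(a[:,:,::-1],(600,600),interpolation=cv2.INTER_CUBIC))
"
```

```text
t 17.25 pos [0.4874 0.0458 0.4959] xang -95.05 z [ 0.006  0.018 -1.   ] F [ 0.8 -0.3  0.2] w 0.0597 q [-0.05  0.22 -0.17  1.76  0.02  1.15 -1.88]
delta [ 139.  -171.9   40. ]
0.21422947831605577 34.2300523141815
```

View pics/w17.png

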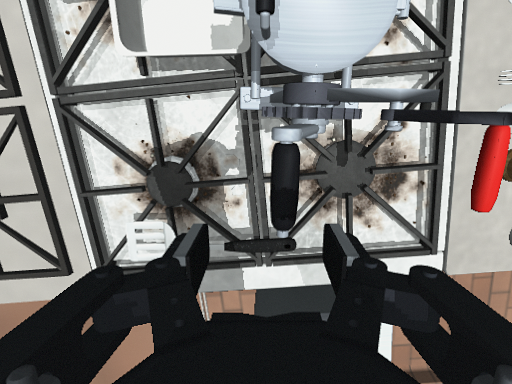

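View pics/s17z.png

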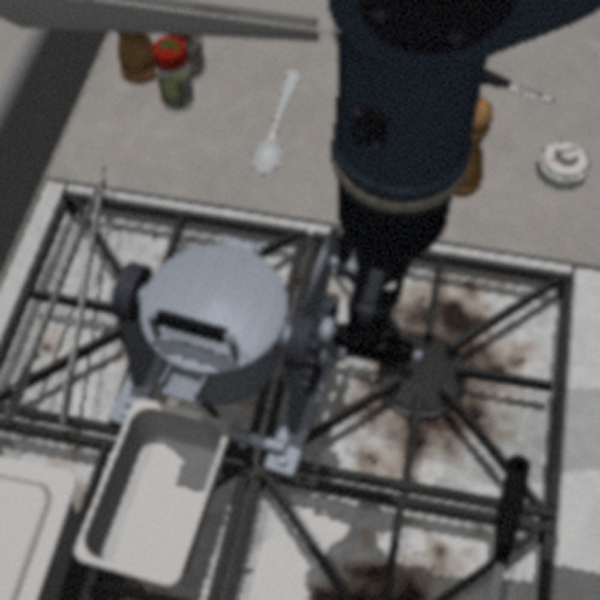

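```bash
python3 -c "
from h import *
W=np.load('w11.npy',allow_pickle=True).item();V=robot.camera_params('wrist')
print(plane(W,(261,190),.24),plane(V,(285,190),.24))
T=robot.camera_params('top')
S=robot.camera_params('scene');im=robot.snapshot('top');cv2.imwrite('pics/t18z.png',cv2.resize(im[90:240,140:290,::-1],(600,600),interpolation=cv2.INTER_CUBIC))
f=lambda a:(130+(a[0]+.5)/2.4-.5,80+(a[1]+.5)/2.4-.5)
for u in ((158,322),(226,340)): print(plane(S,f(u),.218))
"
```

```text
[0.49106592 0.03415639 0.24      ] [0.49220901 0.03336466 0.24      ]
[0.69010979 0.04066504 0.218     ]
[0.62442414 0.04650705 0.218     ]
```

View pics/t18z.png

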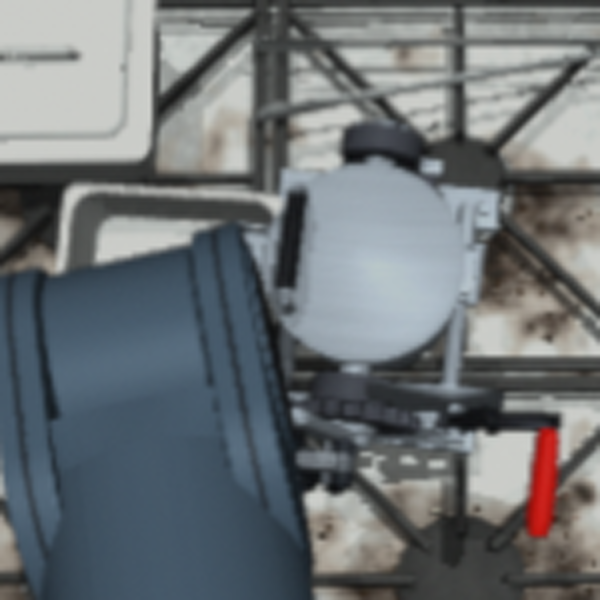

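```bash
python3 -c "
from h import *
T=robot.camera_params('top');S=robot.camera_params('scene')
f=lambda a:(130+(a[0]+.5)/2.4-.5,80+(a[1]+.5)/2.4-.5);tp=lambda a:(140+(a[0]+.5)/4-.5,90+(a[1]+.5)/4-.5)
P=[tri([ray(S,f(a)),ray(T,tp(b))])  for a,b in (((158,322),(297,190)),((226,340),(287,290)))]
print(P)
m=(P[0][0]+P[1][0])/2;xs=np.array([np.cos(np.radians(-5.5)),np.sin(np.radians(-5.5))]);ys=np.array([-xs[1],xs[0]])
d=np.array([ys@m[:2]-.0495+.078,m[2]-.166]);print(np.linalg.norm(d),np.degrees(np.arctan2(d[1],d[0]))-20.5)
"
```

```text
[(array([0.6971469 , 0.03309094, 0.20365573]), [np.float64(0.002689059361088349), np.float64(0.0026890593610880845)]), (array([0.62822807, 0.03925461, 0.20358048]), [np.float64(0.0007818227581693762), np.float64(0.000781822758169341)])]
0.13343447853703266 -4.125056082620745
```

```bash
python3 -c "
from h import *
print(robot.finish_job())"
```

```text
the job is handed in; nothing more can be done
None
```

The job is handed in, at about 17 s of the 54 s allowed. No verdict came back, so what follows rests on my own checks.

**What I did:**
- **Pawl:** I pinched the red grip, swung it over its arc and let it drop on its rest. The wrist and top pictures show it still lying back.
- **Kettle:** I wound the crank until it hit the stop, where the wrist force rose to about 73 N. After the lid was closed, the crank grip was within about 1.5 mm of where it stood right after winding.
- **Lid:** I held the handle bar all the way down its arc, at 0.6 to 0.7 rad/s at most and slower near the end. It met its stop with 14 N, under the 15 N that would tip the kettle.
- **At hand-in:** The gripper was clear of everything. The pan looked unmoved in the last pictures. The mill was never approached and was still standing, though partly hidden by the arm.

**Checks that disagreed or are missing:**
- The last camera estimate put the lid about 4° below shut, which is not possible. I take that as error from the coarse pictures, because the arm's own position at the stop gave −0.3°.
- My first try at measuring the thrown-back pawl failed because the arm hid it from the top camera. I judged it from the pictures only and did not measure its angle.
- I did not measure how far the pan or the mill may have moved.

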